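# Bolt the docking cradle down in the desk drawer

## Robot

A 6-joint arm with a two-finger parallel gripper is mounted at the origin on the work surface. World frame = base frame: x ahead of the robot, y to its left, z up, the work surface at z = 0. Lengths are in mm, angles in rad, forces in N, time in s.
With the tool pointing down it reaches from about 275 to 775 mm from the base axis. Payload 14.6 kg.
Tool frame: the origin (TCP) lies on the centre line of the jaws, within the pads' length; the fingertips stand 11 mm ahead of it and the grasp point (between the pads) lies 8 mm behind it; z points along the fingers, y is the line along which they close (so a half turn about z gives the same grasp; the last joint's range is limited). The gripper opens to 85 mm and grips with 20 to 120 N. Pads are 22 mm wide; open, the fingers measure 114 mm over their backs; the gripper's body (76 mm by 85 mm) begins 54 mm behind the grasp point. The pads swing forward as they close: fully open they stand 13 mm farther back than shut.
Start: joints at [-1.335, 0.263, -0.048, 1.259, 0, 1.415], TCP at [199.981, -485.423, 220.378] pointing down, gripper open.
Joint ranges: [-2.65, 2.65], [-0.89, 1.7], [-1.18, 1.37], [-2.13, 2.11], [-1.35, 1.29], [-3.14, 3.14]. Speed limits (rad/s): [1.89, 1.89, 2.57, 2.79, 3.14, 3.14].

## Interface

Orientations are given as a unit quaternion [x, y, z, w].
In Python, from plant import env gives the robot as it stands.
- The arm moves only by the shell command python3 -m inch 'ROWS' [FORCE]. ROWS is JSON, a list of rows, each a list of 3 entries, a list of its own where there are three numbers: the closure, from -1 (fully open) to 1 (shut), then the shift along the tool's x, y, z in cm, then the turn, a rotation vector about the tool's x, y, z in degrees. A call has 1 to 5 rows; each row shifts and turns the commanded pose from where the row before left it, along the tool's axes as they then stand; what a row does not reach is not made up. A row lasts 1/8 s, in which the tool goes at most 62.5 mm and 10.7 degrees, less where a joint would pass 70% of its speed; a pose out of reach is approached as far as the arm can. A call with a gripper value outside its range is refused whole. The fingers move at their own pace and stop on an object; FORCE is the grip in N (left out, the last holds). Time passes only in rows, so rows that do not move let the fingers close. It gives the time, the measured TCP pose, the force, the opening and the grip force at its end, in the units of the state.
- env.get_state(): the state, without advancing time (a new reading comes with each control period).
- env.read_camera(name): name is "side" or "top"; returns a dict with "pixels" (384x512x3 uint8, red, green, blue), "depth" (384x512 float32, mm along the optical axis (not along the pixel's ray), 0 where there is no reading), "fx", "fy", "cx", "cy" (pixels), "k1" (the pictures are not rectified: a ray, as slopes to the right and down, at radius r is drawn at 1 + k1 r^2 times it, then the intrinsics apply), "rvec" (rotation vector, rad) and "tvec" (3), from world to camera coordinates, as OpenCV has them. Camera axes: x right, y down, z forward; pixel columns grow to the right and rows downward; lengths in mm; the calibration is good to about 2 mm. A picture is of the moment at which its call begins.
- env.hand_in(): hands the job in; it is judged then, once.
The state is a dict: "clock": time; "joints": joint angles; "joint_velocities": joint speeds; "joint_torque": joint torques, N m; "eef_pos": TCP position; "ee_rot": TCP orientation; "ft_force": force on the tool from outside, world axes, zero at the start; "moment": the same for the moment, N m; "width": finger opening in mm; "grasp_force": force on a finger pad.
Only numpy, scipy, OpenCV 4.12 (cv2) and the standard library are available. Lean on these libraries where they do the work, as an engineer would, in place of code of your own. Each camera call takes 0.05 s, during which the arm holds its last target. There are 200 camera calls.

## Task

Mount the white docking cradle in the drawer: slide its slotted foot fully home between the guides of the mount, under the ring nut that is already started on the stud. Then screw the ring nut down, clockwise, until you feel it come up against the foot, somewhere after half a turn to a full turn, and nip it up snug so that it clamps the foot; do not force it, or the plastic is crushed. Leave everything else in the drawer where it lies.

Things in the scene. Friction and masses are not known exactly. Their poses are not given: they have to be found in the camera images.
- cradle_grip (a point): White plastic docking cradle, loose on the drawer floor. Its body is 50 x 50 mm and 52 mm high, upright, with an open pocket (34 mm across y) in its top. This point is the body's centre, 26 mm above its underside. Its x axis points along the foot, z up; grip the body across its y sides (50 mm).
- foot_slot (a point): Seat of the open slot in the cradle's flat foot. The foot is 7 mm thick, 50 mm wide (y) and runs from the body's front face (x = 25 mm from the body's centre) to x = 99 mm; the slot, 20 mm wide and open at the far end, begins at x = 69 mm. This point lies on the slot's centre line 79 mm from the body's centre, 18 mm up; it is on the stud's axis when home. 10 to 20 N of clamping is snug; over 25 N crushes the plastic.
- stud (a point): Upright threaded steel stud, 16 mm thick, 36 mm high, fixed on the drawer floor in the cradle's mount. This point is on its axis, 18 mm above the drawer floor; x is the way the foot slides in, z up. At x = 21 mm a stop, 9 mm high, meets the foot's tips when home.
- mouth (a point): Point midway between the flared mouths of the mount's two steel guide angles, 51 mm before the stud, 4.5 mm above the floor; x is the way in. The guides are 9 mm high and 54 mm apart inside, flared to 74 mm over the last 20 mm; the foot has 2 mm play on each side.
- nut_axis (a point): Fixed point on the stud's axis, 20 mm above the floor, inside the ring nut (40 mm across, 18 mm high, ribbed rubber grip band, springy: 1.5 N m per rad). Clockwise from above it sinks 4 mm a turn, under 0.05 N m, and stays. Its underside starts 2 to 4.3 mm above the foot: 0.5 to 1.1 turns. Then clamping grows 2.5 N per 0.1 rad, the turning moment some 0.1 N m per 10 N.
- capsule: Aluminium capsule with bayonet lid, standing, 30 mm thick, 62 mm high; a bystander. Origin: centre of its underside.
- stick: Black carbon-weave memory stick, 73 x 20 x 9 mm, lying; a bystander. Origin: centre of its underside.
- nano: Tiny silver nano drive, 25 x 15 x 7 mm, lying; a bystander. Origin: centre of its underside.
- maple: Cork-capped maple drive, 60 x 20 x 12 mm, lying; a bystander. Origin: centre of its underside.
- tape: Roll of tape, 52 mm across, 19 mm high, lying flat; a bystander. Origin: centre of its underside.
- sharpener: Metal pencil sharpener, 25 x 15 x 11 mm; a bystander. Origin: centre of its underside.
- tin: Round steel tin, 56 mm across, 26 mm high; a bystander. Origin: centre of its underside.
Things that resemble listed ones, but are neither listed nor needed, are in the scene too. What is meant by the part that bears cradle_grip is not pink or turquoise, and is the smaller of those in its own colour.

How it is judged (in metres and radians):
On the way, in this order (a step that is already met when the one before it is completed fails the run):
1. the cradle's foot is fully home in the mount, the ring nut still clear of it (x of foot_slot in the frame of stud between -0.003 and 0.003 m and y of foot_slot in the frame of stud between -0.004 and 0.004 m and angle between the x axis of foot_slot and the x axis of stud, either way round below 0.12 rad and angle between foot_slot's own z axis and vertical below 0.05 rad and contact force between ring and cradle below 1 N), for 0.2 s.
2. the ring nut is screwed down and clamps the foot (contact force between ring and cradle above 5 N), for 0.2 s.
At the end, for the whole second after the job is handed in: The foot is home (slot seat within 3 mm of the stud along the guides and 4 mm across, straight within 7 degrees, flat), the ring nut is at rest and presses on the foot with 5 to 25 N (x of foot_slot in the frame of stud between -0.003 and 0.003 m and y of foot_slot in the frame of stud between -0.004 and 0.004 m and angle between the x axis of foot_slot and the x axis of stud, either way round below 0.12 rad and angle between foot_slot's own z axis and vertical below 0.05 rad and contact force between ring and cradle above 5 N and angular speed of ring below 0.1 rad/s); the robot touches nothing.
It fails at once if the ring nut presses on the cradle with more than 25 N (the plastic is crushed) (contact force between ring and cradle above 25 N).
It fails at once if another thing in the drawer (capsule, stick, nano drive, maple drive, tape, sharpener or tin) is moved more than 15 mm (distance of any of capsule, stick, nano, maple, tape, sharpener, tin from where it was at the start of the episode above 0.015 m).
It also fails if it takes over 72 s, if anything falls off the work surface, if the arm or the gripper's body presses on something with over 40 N, if the wrist force passes 120 N, or if a joint passes its speed limit or range.

## Working session

There is one attempt and no reset: what is moved stays moved. The work goes in short steps, Python scripts to look and compute and a shell command to move; the robot and the scene stay as the last step left them, time stands still between calls to the robot, and variables do not carry over. Pictures are saved under pics/ and viewed, at most 10 in all, crops included, and the job is handed in when it is done.

```bash
mkdir -p pics; ls; cat > h.py <<'E'
import numpy as np, cv2, pickle
from scipy.spatial.transform import Rotation as R
from plant import env
def cam(n):
    c=env.read_camera(n); pickle.dump(c,open(f'/tmp/{n}.pkl','wb')); return c
def rays(c,uv):
    uv=np.atleast_2d(np.array(uv,float)); d=np.c_[(uv[:,0]-c['cx'])/c['fx'],(uv[:,1]-c['cy'])/c['fy']]
    s=d.copy()
    for _ in range(20): s=d/(1+c['k1']*(s**2).sum(1,keepdims=True))
    return np.c_[s,np.ones(len(s))]
def pose(c): 
    M=R.from_rotvec(np.ravel(c['rvec'])).as_matrix(); return M,np.ravel(c['tvec'])
def onplane(c,uv,z):
    M,t=pose(c); o=-M.T@t; r=rays(c,uv)@M; return o+r*((z-o[2])/r[:,2])[:,None]
def cloud(c):
    h,w=c['depth'].shape; v,u=np.mgrid[:h,:w]; M,t=pose(c)
    P=rays(c,np.c_[u.ravel(),v.ravel()])*c['depth'].ravel()[:,None]
    return ((P-t)@M).reshape(h,w,3)
E
python3 - <<'E'
from h import *
s=env.get_state();print(s)
for n in('top','side'):
    c=cam(n); cv2.imwrite(f'pics/{n}0.png',cv2.resize(c['pixels'][:,:,::-1],(800,600),interpolation=cv2.INTER_CUBIC))
    print(n,{k:c[k] for k in('fx','cx','k1','rvec','tvec')})
    P=cloud(c);print(P[::60,::80].round(0).tolist())
E
```

```text
pics
{'clock': 0.0, 'joints': array([-1.33530962e+00,  2.63555158e-01, -4.89286967e-02,  1.25940531e+00,
       -1.79970782e-05,  1.41552853e+00]), 'joint_velocities': array([-0.00074873,  0.00110911,  0.0012041 ,  0.00040632,  0.00133486,
        0.00021163]), 'joint_torque': array([ 8.24452018e-04, -6.37620378e+01,  3.84577632e+01,  1.33415303e-02,
       -1.99292326e-04, -2.29232944e-05]), 'eef_pos': array([ 199.90405985, -485.1449609 ,  219.91142098]), 'ee_rot': array([ 9.80974353e-01,  1.94136602e-01, -3.09020512e-05, -5.45620167e-04]), 'ft_force': array([-0.20606453,  0.22852475,  0.1244085 ]), 'moment': array([0.04347569, 0.00772634, 0.00180956]), 'grasp_force': 0.0, 'width': 85.208100318794}
top {'fx': 447.6600953059417, 'cx': 259.0187720330111, 'k1': -0.15868311401053664, 'rvec': array([ 2.12407723, -2.17023426,  0.16178434]), 'tvec': array([ -88.92399099,  498.91190066, 1091.01185216])}
[[[1614.0, 1200.0, -750.0], [1559.0, 750.0, -748.0], [1535.0, 351.0, -758.0], [1517.0, -33.0, -756.0], [1503.0, -412.0, -740.0], [1519.0, -807.0, -754.0], [1536.0, -1227.0, -744.0]], [[901.0
[... 1610 characters left out ...]
5.0], [1620.0, 428.0, -173.0], [1620.0, 9.0, 8.0]], [[-64.0, -54.0, 233.0], [84.0, -53.0, 188.0], [192.0, -525.0, 449.0], [508.0, 26.0, 13.0], [733.0, -78.0, 12.0], [1622.0, 322.0, -499.0], [1627.0, -91.0, -243.0]], [[-162.0, 64.0, -1.0], [42.0, -76.0, 40.0], [182.0, -518.0, 370.0], [404.0, -208.0, 6.0], [591.0, -291.0, -0.0], [747.0, -403.0, 31.0], [1626.0, -209.0, -513.0]], [[-146.0, -151.0, -1.0], [18.0, -223.0, -2.0], [177.0, -296.0, -1.0], [332.0, -371.0, 0.0], [488.0, -444.0, -2.0], [591.0, -553.0, 67.0], [703.0, -636.0, 98.0]], [[-136.0, -307.0, -0.0], [6.0, -369.0, 0.0], [143.0, -429.0, -2.0], [278.0, -493.0, -1.0], [411.0, -559.0, 0.0], [546.0, -626.0, -1.0], [618.0, -711.0, 77.0]]]
```

View pics/top0.png

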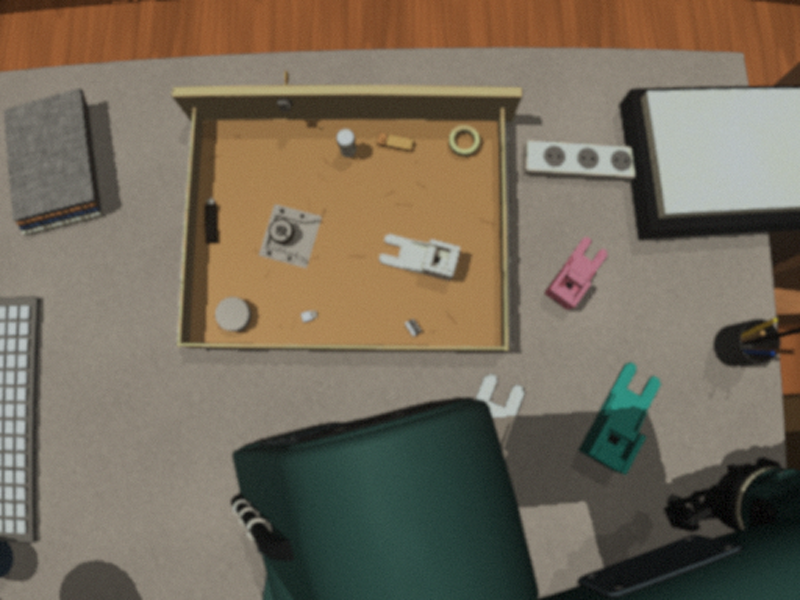

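View pics/side0.png

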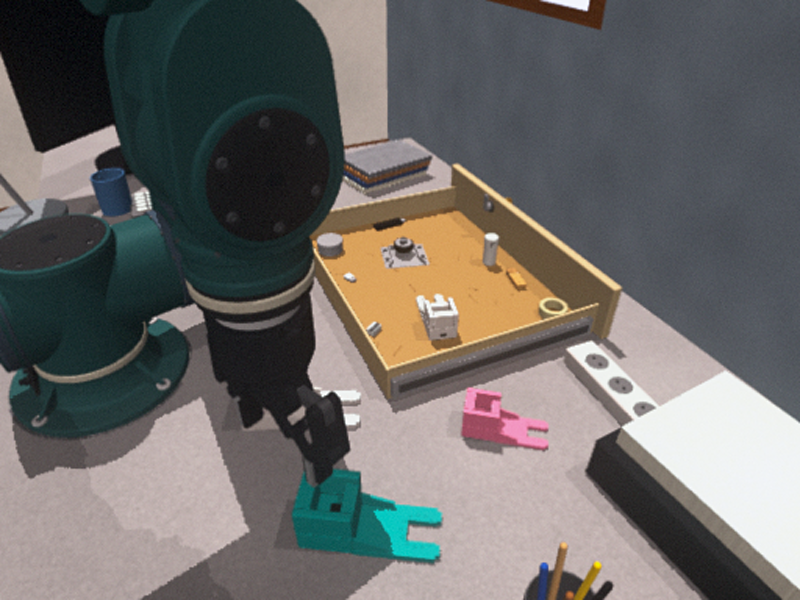

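Candidates for the cradle (top view, 800x600 px): white in the drawer (420,257), white half-hidden under the arm (500,395), pink (577,275) and turquoise (622,420). I choose the small white one in the drawer. Next I crop it close and measure.

```bash
python3 - <<'E'
from h import *
c=pickle.load(open('/tmp/top.pkl','rb')); P=cloud(c); px=c['pixels']
cr=px[115:195,160:305]; cv2.imwrite('pics/crop.png',cv2.resize(cr[:,:,::-1],(797,440),interpolation=cv2.INTER_CUBIC))
hsv=cv2.cvtColor(px,cv2.COLOR_RGB2HSV).astype(int)
fl=(hsv[:,:,0]>8)&(hsv[:,:,0]<22)&(hsv[:,:,1]>120); fl[:80]=0;fl[215:]=0
box=np.zeros_like(fl);box[85:215,130:315]=1
print('floor z',np.median(P[fl&box][:,2]),P[fl&box][:,2].std())
w=(hsv[:,:,1]<70)&(hsv[:,:,2]>150)&box
n,l,st,ce=cv2.connectedComponentsWithStats(w.astype(np.uint8))
for i in range(1,n):
    if st[i,4]>15: print(i,st[i],ce[i].round(1),np.median(P[l==i],0).round())
d=cv2.cvtColor(px,cv2.COLOR_RGB2GRAY)
g=(hsv[:,:,1]<70)&box
n,l,st,ce=cv2.connectedComponentsWithStats(g.astype(np.uint8))
for i in range(1,n):
    if st[i,4]>40: 
        print('g',i,st[i],ce[i].round(1),np.median(P[l==i],0).round())
E
```

```text
floor z 11.166958383101544 68.7428271551475
1 [215  85  11   8  71] [220.2  87.9] [751.  -6.  73.]
6 [172 131   8  12  28] [175.1 135.3] [647. 119.  12.]
8 [183 133  11   7  46] [187.  135.8] [643.  87.  13.]
9 [195 136  10   5  31] [199.  138.2] [636.  56.  13.]
10 [184 143  20  24 197] [195.8 153.8] [592.  63.  12.]
12 [166 148   5  16  27] [168.1 156.8] [586. 137.  12.]
14 [243 150  52  26 769] [268.4 162.8] [ 561. -122.   19.]
15 [174 161   9   7  35] [178.  164.1] [568. 110.  13.]
17 [185 167  12   4  22] [190.7 168.5] [557.  76.  11.]
18 [138 190  20  21 330] [147.4 200.3] [472. 184.  37.]
19 [192 199  10   7  47] [196.4 201.5] [469.  62.  18.]
20 [259 206   6   9  25] [261.6 209.8] [ 444. -106.   20.]
g 1 [215  85  12  15 139] [221.3  91. ] [745.  -8.  71.]
g 6 [132 127   6  25  61] [134.5 138.2] [639. 226.  20.]
g 7 [ 166  131   39   40 1067] [185.4 150.6] [600.  89.  14.]
g 9 [243 150  52  28 940] [270.2 163.6] [ 560. -132.   21.]
g 10 [138 190  22  22 389] [148.7 200.7] [470. 180.  37.]
g 11 [192 199  11   7  58] [197.1 201.7] [467.  60.  17.]
g 12 [259 205  10  10  64] [263.5 209.2] [ 445. -111.   22.]
```

View pics/crop.png

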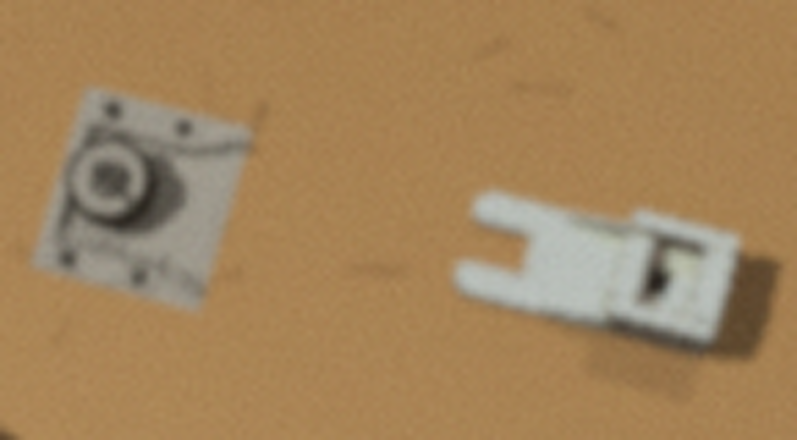

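The crop shows the mount's ring nut at (110,180) with the guides' mouth facing right. The small white cradle's body top is around (674,278), and its foot points left with tips near (470,240).

```bash
python3 - <<'E'
from h import *
c=pickle.load(open('/tmp/top.pkl','rb')); P=cloud(c); px=c['pixels']
f=lambda L:np.array([(160+(x+.5)/5.5-.5,115+(y+.5)/5.5-.5) for x,y in L])
hsv=cv2.cvtColor(px,cv2.COLOR_RGB2HSV).astype(int)
w=((hsv[:,:,1]<75)&(hsv[:,:,2]>130)).astype(np.uint8); w[:, :238]=0;w[:,300:]=0;w[:145]=0;w[182:]=0
w=w.astype(bool)
v,u=np.nonzero(w); z=P[w][:,2]
def rect(m,zz):
    X=onplane(c,np.c_[u[m],v[m]],zz)[:,:2].astype(np.float32); r=cv2.minAreaRect(X); return np.round(r[0],1),np.round(r[1],1),round(r[2],1),X.mean(0).round(1),m.sum()
print('zhist',np.histogram(z,[0,10,15,22,30,40,50,58,64,70,80]))
print('body',rect(z>52,64)); print('foot',rect(z<30,19))
B=onplane(c,f([(637,210),(740,236),(712,345),(607,320)]),64);print('corners',B.round(1).tolist(),B.mean(0).round(1),[np.linalg.norm(B[i]-B[i-1]).round(1) for i in range(4)])
F=onplane(c,f([(485,190),(457,288)]),19);print('tips',F.round(1).tolist(),'mid',F.mean(0).round(1))
S=onplane(c,f([(496,241),(524,241)]),19)
ax=F.mean(0)[:2]-B.mean(0)[:2];print('axis len',np.linalg.norm(ax),'yaw',np.arctan2(ax[1],ax[0]))
e=B[0]-B[1];e2=B[3]-B[2];print('edge yaws',np.arctan2(e[1],e[0]),np.arctan2(e2[1],e2[0]))
# ring
print('ring',onplane(c,f([(110,180)]),40),'stud',onplane(c,f([(111,181)]),48))
Q=onplane(c,f([(88,90),(252,130),(202,310),(33,266)]),12.5);print('plate',Q.round(1).tolist(),Q.mean(0).round(1),[np.linalg.norm(Q[i]-Q[i-1]).round(1) for i in range(4)])
for a,b in((1,0),(2,3)): e=Q[b]-Q[a];print(np.arctan2(e[1],e[0]))
for a,b in((3,0),(2,1)): e=Q[b]-Q[a];print(np.arctan2(e[1],e[0])+np.pi/2)
# side view positions
s=pickle.load(open('/tmp/side.pkl','rb')); M,t=pose(s)
cr=s['pixels'][130:230,200:400]; cv2.imwrite('pics/scrop.png',cv2.resize(cr[:,:,::-1],(800,400),interpolation=cv2.INTER_CUBIC))
rp=env.get_state();print(R.from_quat(rp['ee_rot']).as_matrix().round(3).tolist())
E
```

```text
zhist (array([ 25, 119, 347,  28,  69,   7,  55, 139,  55,   0]), array([ 0, 10, 15, 22, 30, 40, 50, 58, 64, 70, 80]))
body (array([ 556.7, -134.7]), array([95.3, 49.7]), 74.5, array([ 549.5, -158.3], dtype=float32), np.int64(248))
foot (array([ 565.1, -124.4]), array([132. ,  56.9]), 82.1, array([ 568.4, -106.1], dtype=float32), np.int64(519))
corners [[580.6, -142.2, 64.0], [567.7, -188.5, 64.0], [517.9, -174.2, 64.0], [530.3, -127.3, 64.0]] [ 549.1 -158.    64. ] [np.float64(52.5), np.float64(48.1), np.float64(51.7), np.float64(48.5)]
tips [[602.1, -72.8, 19.0], [555.2, -58.8, 19.0]] mid [578.6 -65.8  19. ]
axis len 96.85255999094421 yaw 1.2611987718504074
edge yaws 1.2977528189799317 1.3125115974066106
ring [[606.03649401 101.49313946  40.        ]] stud [[603.58158976  99.62093918  48.        ]]
plate [[657.6, 117.5, 12.5], [635.6, 38.2, 12.5], [548.6, 62.0, 12.5], [571.8, 142.9, 12.5]] [603.4  90.1  12.5] [np.float64(89.5), np.float64(82.3), np.float64(90.2), np.float64(84.2)]
1.3004436309323417
1.2919792886085308
1.282113790218608
1.3033925793153043
[[0.925, 0.381, -0.0], [0.381, -0.925, 0.001], [0.0, -0.001, -1.0]]
```

View pics/scrop.png

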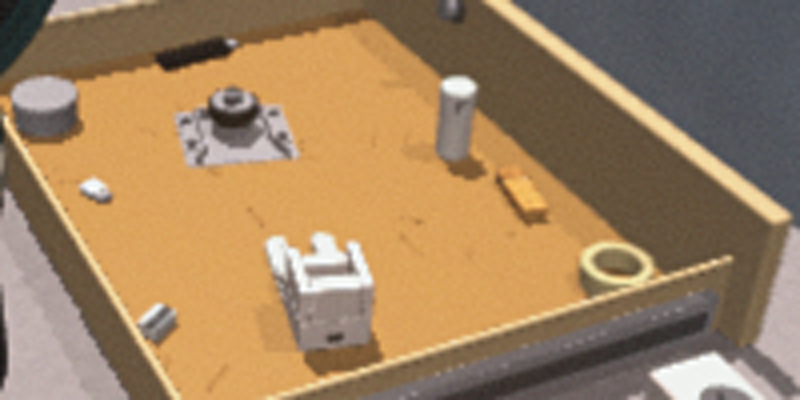

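The side crop agrees: the white cradle (320,290) stands upright with its foot towards the mount (235,125). The route between them is clear of the bystanders.

Measured:

| Item | Position (mm) | Yaw (rad) | Check |
|---|---|---|---|
| Cradle centre | (549, -158) | about 1.29 | top edges 48 to 52 mm, against 50 |
| Stud | (605, 100) | about 1.294 | |
| Floor | z about 12 | | |

Now I move over the cradle.

```bash
python3 -m inch '[[-1,[4.47,-1.695,0],[0,0,0]],[-1,[4.47,-1.695,0],[0,0,0]],[-1,[4.47,-1.695,0],[0,0,0]],[-1,[4.47,-1.695,0],[0,0,0]],[-1,[4.47,-1.695,0],[0,0,0]]]' 40
python3 -m inch '[[-1,[4.47,-1.695,0],[0,0,0]],[-1,[4.47,-1.695,0],[0,0,0]],[-1,[4.47,-1.695,0],[0,0,0]],[-1,[4.47,-1.695,0],[0,0,0]],[-1,[4.47,-1.695,0],[0,0,0]]]'
python3 -m inch '[[-1,[0,0,0],[0,0,-10.35]],[-1,[0,0,0],[0,0,-10.35]],[-1,[0,0,0],[0,0,-10.35]],[-1,[0,0,0],[0,0,-10.35]],[-1,[0,0,0],[0,0,-10.35]]]'
cat >> h.py <<'E'
def tool():
    s=env.get_state(); M=R.from_quat(s['ee_rot']).as_matrix(); return s,M
def to(x,y,z,yaw):
    s,M=tool(); p=s['eef_pos']; d=np.array([x,y,z])-p; y0=np.arctan2(M[1,0],M[0,0])
    print('t',round(s['clock'],2),'p',p.round(1),'yaw',y0.round(4),'tilt',M[2].round(3),'j',s['joints'].round(2),'F',s['ft_force'].round(1),'M',s['moment'].round(2),'w',round(s['width'],1),'g',round(s['grasp_force'],1))
    print('shift cm tool',(M.T@d/10).round(2),'turn z deg',np.degrees(-(yaw-y0)).round(2))
E
python3 -c "
from h import *
to(549,-158,38,1.294)"
```

```text
clock: 0.72
eef_pos: [375.2, -320.6, 220.2]
ee_rot: [0.981, 0.194, -0.0, -0.0]
ft_force: [0.8, -0.5, 0.2]
width: 85.7
grasp_force: 0.0
clock: 1.35
eef_pos: [549.6, -157.1, 220.1]
ee_rot: [0.981, 0.194, -0.0, -0.0]
ft_force: [0.2, -0.9, 0.0]
width: 85.7
grasp_force: 0.0
clock: 1.98
eef_pos: [548.5, -158.4, 220.1]
ee_rot: [0.796, 0.605, -0.0, -0.0]
ft_force: [0.9, 0.5, -0.0]
width: 85.4
grasp_force: 0.0
t 1.98 p [ 548.5 -158.4  220.1] yaw 1.3 tilt [ 0.    -0.001 -1.   ] j [-0.42  0.34  0.07  1.3  -0.    1.42] F [ 0.9  0.5 -0. ] M [-0.02  0.   -0.  ] w 85.4 g 0.0
shift cm tool [ 0.05  0.05 18.21] turn z deg 0.34
```

```bash
python3 -m inch '[[-1,[0.03,0.05,4],[0,0,0.3]],[-1,[0,0,4],[0,0,0]],[-1,[0,0,4],[0,0,0]],[-1,[0,0,3.7],[0,0,0]],[-1,[0,0,2.5],[0,0,0]]]'
python3 -m inch '[[1,[0,0,0],[0,0,0]],[1,[0,0,0],[0,0,0]],[1,[0,0,0],[0,0,0]],[1,[0,0,0],[0,0,0]],[1,[0,0,0],[0,0,0]]]' 40
python3 -c "
from h import *
to(549,-158,38,1.294)
c=cam('top'); cv2.imwrite('pics/grip.png',cv2.resize(c['pixels'][100:220,130:310,::-1],(780,520),interpolation=cv2.INTER_CUBIC))"
```

```text
clock: 2.6
eef_pos: [548.5, -157.9, 36.5]
ee_rot: [0.799, 0.601, -0.0, -0.001]
ft_force: [0.2, -0.3, -0.2]
width: 85.7
grasp_force: 0.0
clock: 3.22
eef_pos: [550.3, -158.7, 39.7]
ee_rot: [0.799, 0.601, 0.001, 0.001]
ft_force: [1.9, -0.7, 8.0]
width: 49.1
grasp_force: 43.0
t 3.23 p [ 550.3 -158.7   39.7] yaw 1.2888 tilt [-0.     0.003 -1.   ] j [-0.42  0.45 -0.27  0.84  0.    1.43] F [ 1.9 -0.7  8. ] M [-0.02 -0.05 -0.05] w 49.1 g 43.0
shift cm tool [ 0.03 -0.14  0.17] turn z deg -0.3
```

View pics/grip.png

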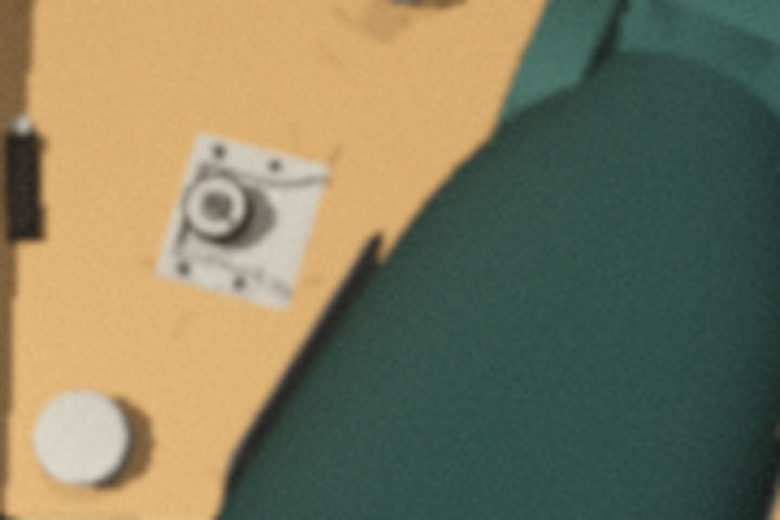

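```bash
python3 -m inch '[[1,[0,0,-0.6],[0,0,0]],[1,[0,0,-0.4],[0,0,0]],[1,[0,0,0],[0,0,0]]]'
python3 -c "
from h import *
to(561.6,-53.6,45,1.294)
c=cam('side'); cv2.imwrite('pics/s1.png',cv2.resize(c['pixels'][130:260,200:380,::-1],(780,563),interpolation=cv2.INTER_CUBIC))"
```

```text
clock: 3.65
eef_pos: [549.3, -158.3, 48.7]
ee_rot: [0.799, 0.601, 0.0, 0.0]
ft_force: [-0.8, 0.5, -3.9]
width: 48.8
grasp_force: 42.6
t 3.65 p [ 549.3 -158.3   48.7] yaw 1.2888 tilt [-0.  0. -1.] j [-0.42  0.45 -0.26  0.87 -0.    1.43] F [-0.8  0.5 -3.9] M [-0.01 -0.04  0.07] w 48.8 g 42.6
shift cm tool [10.4  -1.73  0.37] turn z deg -0.3
```

View pics/s1.png

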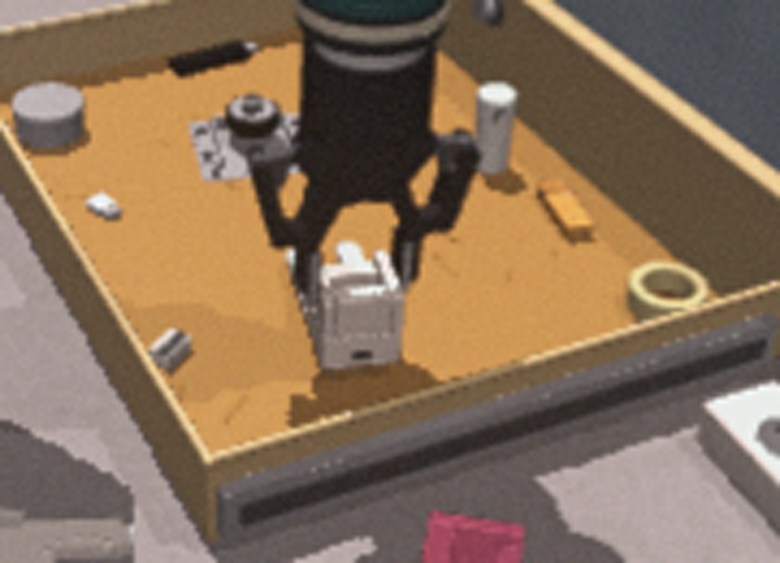

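The cradle is held and lifted about 9 mm: its body is at (360,310) between the fingers, with the foot level beyond it. Next I go to just before the mouth and lower.

```bash
python3 -m inch '[[1,[2.6,-0.433,0],[0,0,-0.3]],[1,[2.6,-0.433,0],[0,0,0]],[1,[2.6,-0.433,0],[0,0,0]],[1,[2.6,-0.433,0],[0,0,0]],[1,[0,0,0.4],[0,0,0]]]'
python3 -m inch '[[1,[0,0,0.3],[0,0,0]],[1,[0,0,0],[0,0,0]]]'
python3 -c "
from h import *
to(561.6,-53.6,41.2,1.294)
c=cam('top'); cv2.imwrite('pics/t2.png',cv2.resize(c['pixels'][115:205,150:270,::-1],(780,585),interpolation=cv2.INTER_CUBIC))"
```

```text
clock: 4.32
eef_pos: [561.2, -52.1, 44.3]
ee_rot: [0.797, 0.604, 0.0, -0.0]
ft_force: [0.2, -0.7, -4.0]
width: 49.0
grasp_force: 42.5
clock: 4.58
eef_pos: [560.9, -54.2, 41.0]
ee_rot: [0.798, 0.602, -0.0, -0.0]
ft_force: [0.5, 0.2, -3.4]
width: 48.9
grasp_force: 42.5
t 4.58 p [560.9 -54.2  41. ] yaw 1.2931 tilt [-0.    -0.001 -1.   ] j [-0.24  0.44 -0.29  0.84 -0.    1.61] F [ 0.5  0.2 -3.4] M [ 0.01  0.04 -0.02] w 48.9 g 42.5
shift cm tool [ 0.07  0.05 -0.02] turn z deg -0.05
```

View pics/t2.png

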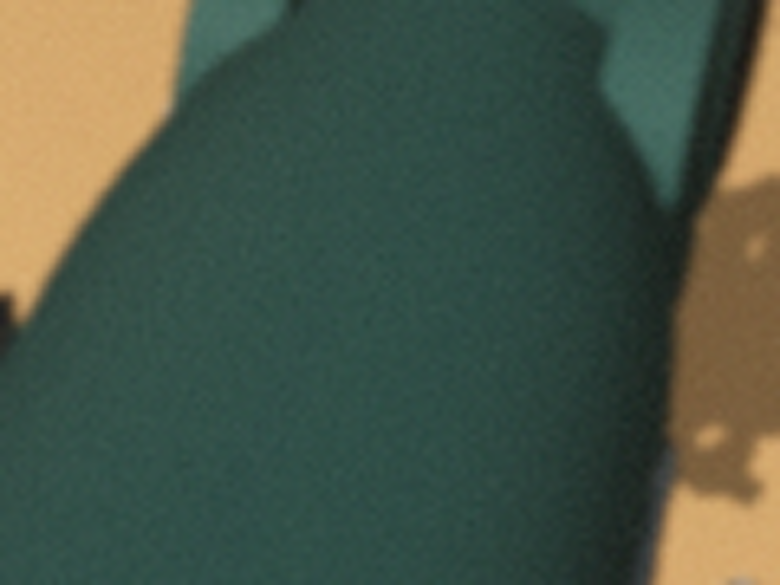

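The arm covers the mount in the top view, so I slide in by feel.

```bash
python3 -m inch '[[1,[1,0.05,0],[0,0,0]],[1,[1,0,0],[0,0,0]],[1,[1,0,0],[0,0,0]],[1,[0.5,0,0],[0,0,0]],[1,[0,0,0],[0,0,0]]]'
python3 -c "
from h import *
to(583.7,24.3,41.2,1.294)"
```

```text
clock: 5.25
eef_pos: [571.3, -19.5, 41.3]
ee_rot: [0.798, 0.603, -0.0, -0.0]
ft_force: [0.1, 0.7, -3.6]
width: 49.3
grasp_force: 42.5
t 5.25 p [571.3 -19.5  41.3] yaw 1.2948 tilt [-0. -0. -1.] j [-0.18  0.45 -0.27  0.85 -0.    1.67] F [ 0.1  0.7 -3.6] M [-0.08  0.01 -0.04] w 49.3 g 42.5
shift cm tool [4.55 0.   0.01] turn z deg 0.04
```

```bash
python3 -m inch '[[1,[1,0,0],[0,0,0]],[1,[1,0,0],[0,0,0]],[1,[0.5,0,0],[0,0,0]],[1,[0,0,0],[0,0,0]]]'
python3 -c "
from h import *
to(583.7,24.3,41.2,1.294)"
python3 -m inch '[[1,[0.5,0,0],[0,0,0]],[1,[0.5,0,0],[0,0,0]],[1,[0.5,0,0],[0,0,0]],[1,[0,0,0],[0,0,0]]]'
python3 -c "
from h import *
to(583.7,24.3,41.2,1.294)"
```

```text
clock: 5.75
eef_pos: [578.1, 4.5, 41.3]
ee_rot: [0.798, 0.603, -0.0, -0.0]
ft_force: [0.0, 0.3, -4.6]
width: 48.9
grasp_force: 42.5
t 5.75 p [578.1   4.5  41.3] yaw 1.2946 tilt [-0. -0. -1.] j [-0.13  0.46 -0.25  0.86 -0.    1.71] F [ 0.   0.3 -4.6] M [-0.05 -0.03 -0.01] w 48.9 g 42.5
shift cm tool [ 2.06 -0.    0.01] turn z deg 0.04
clock: 6.25
eef_pos: [582.2, 18.9, 41.4]
ee_rot: [0.798, 0.603, 0.0, -0.0]
ft_force: [0.3, -1.2, -3.9]
width: 48.7
grasp_force: 42.5
t 6.25 p [582.2  18.9  41.4] yaw 1.2945 tilt [ 0.  0. -1.] j [-0.11  0.47 -0.24  0.86  0.    1.74] F [ 0.3 -1.2 -3.9] M [-0.07  0.05 -0.  ] w 48.7 g 42.5
shift cm tool [ 0.56 -0.01  0.02] turn z deg 0.03
```

```bash
python3 -m inch '[[1,[0.3,0,0],[0,0,0]],[1,[0.3,0,0],[0,0,0]],[1,[0,0,0],[0,0,0]]]'
python3 -c "
from h import *
to(583.7,24.3,41.2,1.294)"
python3 -m inch '[[1,[0.3,0,0],[0,0,0]],[1,[0,0,0],[0,0,0]]]'
python3 -c "
from h import *
to(583.7,24.3,41.2,1.294)"
```

```text
clock: 6.62
eef_pos: [583.8, 24.4, 41.4]
ee_rot: [0.798, 0.603, -0.0, -0.0]
ft_force: [-0.8, -0.1, -4.8]
width: 48.4
grasp_force: 42.5
t 6.62 p [583.8  24.4  41.4] yaw 1.2942 tilt [-0. -0. -1.] j [-0.1   0.47 -0.23  0.87 -0.    1.75] F [-0.8 -0.1 -4.8] M [-0.04  0.02  0.03] w 48.4 g 42.5
shift cm tool [-0.02 -0.01  0.02] turn z deg 0.01
clock: 6.88
eef_pos: [584.6, 27.2, 41.4]
ee_rot: [0.798, 0.603, -0.0, 0.0]
ft_force: [-0.3, -0.9, -4.2]
width: 49.0
grasp_force: 42.5
t 6.88 p [584.6  27.2  41.4] yaw 1.2941 tilt [-0.  0. -1.] j [-0.09  0.47 -0.23  0.87 -0.    1.75] F [-0.3 -0.9 -4.2] M [-0.09  0.   -0.02] w 49.0 g 42.5
shift cm tool [-0.31 -0.01  0.02] turn z deg 0.01
```

```bash
for i in 1; do python3 -m inch '[[1,[0.2,0,0],[0,0,0]],[1,[0,0,0],[0,0,0]]]'; done; python3 -m inch '[[1,[0.2,0,0],[0,0,0]],[1,[0,0,0],[0,0,0]]]'
python3 -c "
from h import *
to(583.7,24.3,41.2,1.294)
c=cam('side'); cv2.imwrite('pics/s2.png',cv2.resize(c['pixels'][130:220,210:350,::-1],(780,501),interpolation=cv2.INTER_CUBIC))"
```

```text
clock: 7.12
eef_pos: [584.7, 27.6, 41.5]
ee_rot: [0.798, 0.602, -0.001, 0.001]
ft_force: [-4.6, -11.7, 0.6]
width: 49.2
grasp_force: 43.1
clock: 7.38
eef_pos: [584.8, 27.8, 41.8]
ee_rot: [0.798, 0.602, -0.003, 0.002]
ft_force: [-9.9, -24.7, 6.7]
width: 48.8
grasp_force: 43.7
t 7.38 p [584.8  27.8  41.8] yaw 1.2921 tilt [-0.007  0.    -1.   ] j [-0.09  0.47 -0.23  0.87 -0.01  1.76] F [ -9.9 -24.7   6.7] M [-4.85  2.01  0.12] w 48.8 g 43.7
shift cm tool [-0.36 -0.01  0.06] turn z deg -0.11
```

View pics/s2.png

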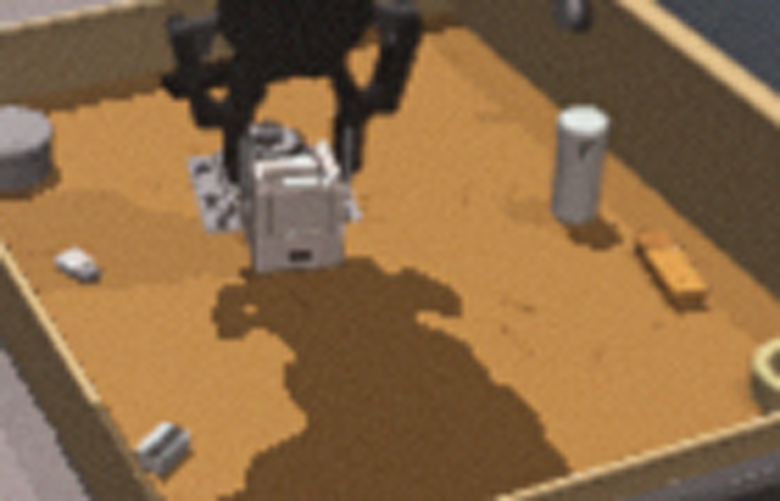

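Stop contact is felt at TCP (584.7, 27.4), with 25 N rising along the slide. The side view shows the cradle in the mount, body at (295,215) in front of the nut at (275,135). I ease off, lower, release and back away to look.

```bash
python3 -m inch '[[1,[-0.35,0,0],[0,0,0]],[1,[0,0,0.15],[0,0,0]],[1,[0,0,0],[0,0,0]]]'
python3 -c "
from h import *
to(584.4,26.7,40,1.294)"
python3 -m inch '[[-1,[0,0,0],[0,0,0]],[-1,[0,0,0],[0,0,0]],[-1,[0,0,0],[0,0,0]],[-1,[0,0,0],[0,0,0]]]'
python3 -m inch '[[-1,[0,0,-3],[0,0,0]],[-1,[0,0,-4],[0,0,0]],[-1,[0,0,-4],[0,0,0]],[-1,[-4,0,0],[0,0,0]],[-1,[-5,0,0],[0,0,0]]]'
python3 -m inch '[[-1,[-5,0,0],[0,0,0]],[-1,[-5,0,0],[0,0,0]],[-1,[0,0,0],[0,0,0]]]'
python3 -c "
from h import *
to(584.4,26.7,40,1.294)
c=cam('top'); cv2.imwrite('pics/t3.png',cv2.resize(c['pixels'][120:190,150:250,::-1],(800,560),interpolation=cv2.INTER_CUBIC)); cam('side')"
```

```text
clock: 7.8
eef_pos: [584.8, 27.2, 39.9]
ee_rot: [0.798, 0.603, -0.0, 0.0]
ft_force: [-1.0, -5.8, -1.2]
width: 48.9
grasp_force: 42.9
t 7.8 p [584.8  27.2  39.9] yaw 1.2937 tilt [-0.001  0.    -1.   ] j [-0.09  0.47 -0.23  0.86 -0.    1.76] F [-1.  -5.8 -1.2] M [-1.2   0.36 -0.11] w 48.9 g 42.9
shift cm tool [-0.06 -0.02 -0.01] turn z deg -0.02
clock: 8.3
eef_pos: [584.8, 27.7, 39.9]
ee_rot: [0.798, 0.603, 0.0, 0.0]
ft_force: [-0.0, 0.1, -0.7]
width: 85.5
grasp_force: 0.0
clock: 8.93
eef_pos: [560.2, -59.3, 150.4]
ee_rot: [0.797, 0.604, 0.0, 0.0]
ft_force: [0.7, -0.4, -0.3]
width: 85.1
grasp_force: 0.0
clock: 9.3
eef_pos: [532.1, -157.8, 149.9]
ee_rot: [0.799, 0.601, -0.0, 0.0]
ft_force: [-0.5, 0.8, 0.1]
width: 85.2
grasp_force: 0.0
t 9.3 p [ 532.1 -157.8  149.9] yaw 1.2903 tilt [-0.  0. -1.] j [-0.43  0.34 -0.12  1.1  -0.    1.42] F [-0.5  0.8  0.1] M [ 0.07 -0.01  0.01] w 85.2 g 0.0
shift cm tool [19.18 -0.09 10.99] turn z deg -0.21
```

View pics/t3.png

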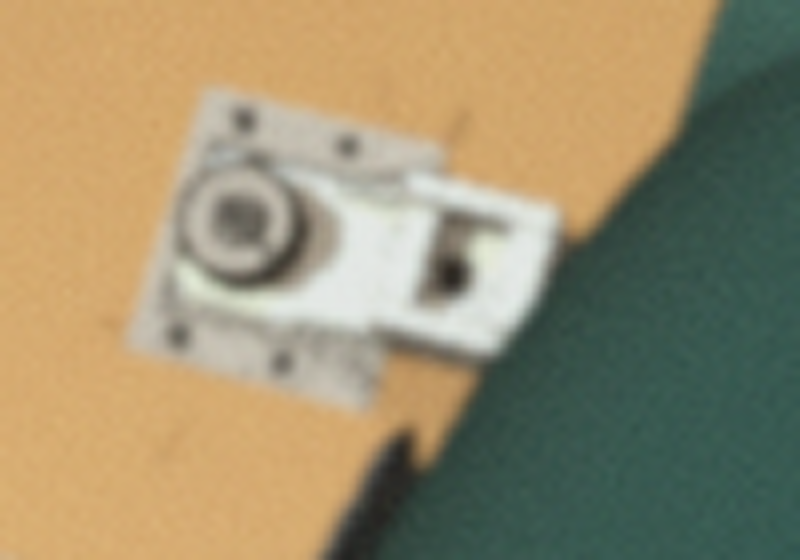

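The foot is in the guides under the nut: nut at (240,219), body centre near (466,266). I measure the nut and check the distance between them.

```bash
python3 - <<'E'
from h import *
c=pickle.load(open('/tmp/top.pkl','rb'))
f=lambda L:np.array([(150+(x+.5)/8-.5,120+(y+.5)/8-.5) for x,y in L])
ys=cv2.cvtColor(c['pixels'],cv2.COLOR_RGB2GRAY)
st=onplane(c,f([(240,218)]),48)[0]; rg=onplane(c,f([(239,221)]),40)[0]
B=onplane(c,f([(410,174),(560,207),(523,357),(374,329)]),64)
print('stud',st.round(1),'ring',rg.round(1),'body',B.mean(0).round(1),[np.linalg.norm(B[i]-B[i-1]).round(1) for i in range(4)])
u=np.array([.273,.962]);n=np.array([-.962,.273])
for q in(st,rg): d=q[:2]-B.mean(0)[:2];print(d@u,d@n)
# ring top height from depth
P=cloud(c);m=[P[int(v),int(w),2] for w,v in f([(205,225),(225,255),(265,250),(275,205),(225,185)])];print(np.round(m,1))
s=pickle.load(open('/tmp/side.pkl','rb'))
E
```

```text
stud [605.4 100.2  48. ] ring [606.4 101.9  40. ] body [584.1  26.   64. ] [np.float64(50.6), np.float64(48.5), np.float64(49.0), np.float64(47.5)]
77.12096174494371 -0.23373358549923387
79.0436816724176 -0.7255962793953263
[41.6 39.8 39.7 42.4 38.4]
```

The foot is home: the body to stud distance reads 77 to 79 mm against 79, and the lateral error is under 1 mm. Next I turn the wrist back counter-clockwise, high up, for a long clockwise stroke.

```bash
R5='x'; python3 -m inch '[[-0.4,[0,0,0],[0,0,-10.4]],[-0.4,[0,0,0],[0,0,-10.4]],[-0.4,[0,0,0],[0,0,-10.4]],[-0.4,[0,0,0],[0,0,-10.4]],[-0.4,[0,0,0],[0,0,-10.4]]]' 25 >/dev/null
python3 -m inch '[[-0.4,[0,0,0],[0,0,-10.4]],[-0.4,[0,0,0],[0,0,-10.4]],[-0.4,[0,0,0],[0,0,-10.4]],[-0.4,[0,0,0],[0,0,-10.4]],[-0.4,[0,0,0],[0,0,-10.4]]]' >/dev/null
python3 -m inch '[[-0.4,[0,0,0],[0,0,-10.4]],[-0.4,[0,0,0],[0,0,-10.4]],[-0.4,[0,0,0],[0,0,-10.4]],[-0.4,[0,0,0],[0,0,-10.4]],[-0.4,[0,0,0],[0,0,-10.4]]]' >/dev/null
python3 -m inch '[[-0.4,[0,0,0],[0,0,-10.4]],[-0.4,[0,0,0],[0,0,-10.4]],[-0.4,[0,0,0],[0,0,-10.4]],[-0.4,[0,0,0],[0,0,-10.4]],[-0.4,[0,0,0],[0,0,-10.4]]]' >/dev/null
python3 -m inch '[[-0.4,[0,0,0],[0,0,-10.4]],[-0.4,[0,0,0],[0,0,-10.4]],[-0.4,[0,0,0],[0,0,0]]]'
python3 -c "
from h import *
to(606.2,102.3,120,5.277-2*np.pi)"
```

```text
clock: 12.28
eef_pos: [533.1, -154.0, 149.9]
ee_rot: [0.879, -0.477, -0.0, -0.0]
ft_force: [0.4, -0.6, -0.6]
width: 60.0
grasp_force: 0.0
t 12.28 p [ 533.1 -154.   149.9] yaw -0.9954 tilt [-0. -0. -1.] j [-0.43  0.34 -0.12  1.1   0.   -2.57] F [ 0.4 -0.6 -0.6] M [-0.05  0.   -0.  ] w 60.0 g 0.0
shift cm tool [-17.53 -20.08   2.99] turn z deg 0.62
```

```bash
python3 -m inch '[[-0.4,[-3.5,-4.02,0],[0,0,0]],[-0.4,[-3.5,-4.02,0],[0,0,0]],[-0.4,[-3.5,-4.02,0],[0,0,0]],[-0.4,[-3.5,-4.02,0],[0,0,0]],[-0.4,[-3.5,-4.02,0],[0,0,0]]]'
python3 -m inch '[[-0.4,[0,0,3],[0,0,0]],[-0.4,[0,0,0],[0,0,0]]]'
python3 -c "
from h import *
to(606.2,102.3,37.5,5.277-2*np.pi)"
```

```text
clock: 12.9
eef_pos: [606.5, 103.6, 150.0]
ee_rot: [0.878, -0.479, 0.0, -0.0]
ft_force: [0.9, -0.6, 1.1]
width: 59.8
grasp_force: 0.0
clock: 13.15
eef_pos: [605.0, 102.1, 118.3]
ee_rot: [0.878, -0.479, -0.002, 0.001]
ft_force: [0.8, -1.0, 0.8]
width: 59.8
grasp_force: 0.0
t 13.15 p [605.  102.1 118.3] yaw -0.998 tilt [-0.002  0.003 -1.   ] j [ 0.03  0.46 -0.02  1.09  0.   -2.11] F [ 0.8 -1.   0.8] M [-0.07 -0.   -0.03] w 59.8 g 0.0
shift cm tool [ 0.06 -0.14  8.07] turn z deg 0.47
```

```bash
python3 -m inch '[[-0.4,[0.06,0,3],[0,0,0]],[-0.4,[0,-0.08,2.5],[0,0,0]],[-0.4,[0,0,1.4],[0,0,0]],[-0.4,[0,0,0],[0,0,0]]]'
python3 -c "
from h import *
to(606.2,102.3,37.5,5.277-2*np.pi)"
python3 -m inch '[[-0.4,[0,0,0.8],[0,0,0]],[-0.4,[0,0,0.4],[0,0,0]],[-0.4,[0,0,0],[0,0,0]]]'
python3 -c "
from h import *
to(606.2,102.3,37.5,5.277-2*np.pi)"
```

```text
clock: 13.65
eef_pos: [607.1, 100.7, 51.0]
ee_rot: [0.878, -0.478, -0.0, 0.0]
ft_force: [-0.3, -0.1, 0.3]
width: 59.7
grasp_force: 0.0
t 13.65 p [607.1 100.7  51. ] yaw -0.9973 tilt [-0.     0.001 -1.   ] j [ 0.03  0.51 -0.13  0.93 -0.   -2.11] F [-0.3 -0.1  0.3] M [ 0.07  0.02 -0.02] w 59.7 g 0.0
shift cm tool [-0.18 -0.01  1.35] turn z deg 0.51
clock: 14.02
eef_pos: [607.3, 100.9, 38.8]
ee_rot: [0.879, -0.478, -0.0, 0.0]
ft_force: [-0.5, -0.1, -0.4]
width: 59.7
grasp_force: 0.0
t 14.03 p [607.3 100.9  38.8] yaw -0.996 tilt [-0.  0. -1.] j [ 0.03  0.52 -0.15  0.9   0.   -2.11] F [-0.5 -0.1 -0.4] M [ 0.01 -0.02  0.02] w 59.7 g 0.0
shift cm tool [-0.17  0.02  0.13] turn z deg 0.58
```

```bash
cat >> h.py <<'E'
def avg(n=8):
    m=[];q=[]
    for _ in range(n): 
        env.read_camera('top'); s=env.get_state(); m.append(s['moment'][2]);q.append(s['ft_force'])
    s,M=tool()
    print('Mz %.3f +- %.3f'%(np.mean(m),np.std(m)/n**.5),'F',np.mean(q,0).round(1),'t %.2f'%s['clock'],'p',s['eef_pos'].round(1),'yaw %.3f'%np.arctan2(M[1,0],M[0,0]),'j6 %.2f w %.1f g %.1f'%(s['joints'][5],s['width'],s['grasp_force']))
E
python3 -m inch '[[-0.4,[-0.16,0,0.1],[0,0,0]],[-0.4,[0,0,0],[0,0,0]]]'
python3 -c "
from h import *
avg()"
python3 -m inch '[[1,[0,0,0],[0,0,0]],[1,[0,0,0],[0,0,0]],[1,[0,0,0],[0,0,0]],[1,[0,0,0],[0,0,0]]]' 25
python3 -c "
from h import *
avg()"
```

```text
clock: 14.28
eef_pos: [606.4, 102.4, 38.0]
ee_rot: [0.879, -0.478, 0.0, -0.0]
ft_force: [-0.1, -0.3, -0.2]
width: 59.7
grasp_force: 0.0
Mz 0.006 +- 0.010 F [ 0.1  0.1 -0.1] t 14.68 p [606.5 102.3  37.9] yaw -0.996 j6 -2.11 w 60.1 g 0.0
clock: 15.18
eef_pos: [606.5, 102.3, 37.9]
ee_rot: [0.879, -0.478, -0.0, 0.0]
ft_force: [0.4, 0.1, -0.5]
width: -0.1
grasp_force: 0.0
Mz -0.025 +- 0.004 F [ 0.  -0.1  0.3] t 15.57 p [606.5 102.3  37.9] yaw -0.996 j6 -2.11 w -0.0 g 0.0
```

```bash
python3 -c "
from h import *
c=cam('side'); cv2.imwrite('pics/s3.png',cv2.resize(c['pixels'][110:210,220:340,::-1],(720,600),interpolation=cv2.INTER_CUBIC))"
```

```text
(no output)
```

View pics/s3.png

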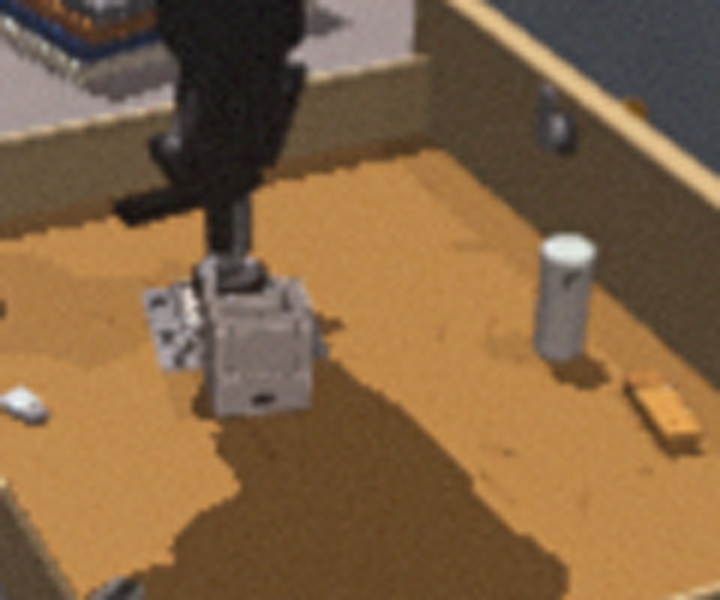

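```bash
python3 - <<'E'
from h import *
s=pickle.load(open('/tmp/side.pkl','rb'))
P=np.array([[606.5,102.3,27],[606.5,102.3,48],[606.5,102.3,38],[606.5,102.3,95],[584.5,27,64],[566,-20,64]])
K=np.array([[s['fx'],0,s['cx']],[0,s['fy'],s['cy']],[0,0,1]])
uv=cv2.projectPoints(P,s['rvec'],s['tvec'],K,np.array([s['k1'],0,0,0]))[0][:,0]
print(((uv-[220,110])*6).round())
C=cloud(s)
for x,y in((230,245),(225,220),(240,270),(235,285),(260,350),(210,100)):
    print((x,y),C[110+y//6,220+x//6].round(1))
E
```

```text
[[226. 286.]
 [227. 252.]
 [227. 268.]
 [227. 176.]
 [253. 301.]
 [262. 355.]]
(230, 245) [602.7  93.3  61.4]
(225, 220) [597.4  90.1  79. ]
(240, 270) [611.1  95.   39.7]
(235, 285) [602.9  85.8  39.1]
(260, 350) [576.1   4.3  51. ]
(210, 100) [581.7  72.9 160.1]
```

```bash
python3 - <<'E'
from h import *
s=pickle.load(open('/tmp/side.pkl','rb')); C=cloud(s)
for v in range(140,166,2): print(v,(v-110)*6,[tuple(C[v,u].round(0).astype(int)) for u in (254,256,258,260,262,264)])
E
python3 -m inch '[[1,[0,0,0.2],[0,0,0]],[1,[0,0,0],[0,0,0]]]'
python3 -c "
from h import *
avg(4)"
```

```text
140 180 [(np.int64(577), np.int64(69), np.int64(115)), (np.int64(587), np.int64(76), np.int64(110)), (np.int64(600), np.int64(88), np.int64(101)), (np.int64(606), np.int64(86), np.int64(100)), (np.int64(617), np.int64(95), np.int64(94)), (np.int64(695), np.int64(230), np.int64(11))]
142 192 [(np.int64(580), np.int64(77), np.int64(104)), (np.int64(585), np.int64(72), np.int64(105)), (np.int64(599), np.int64(87), np.int64(95)), (np.int64(606), np.int64(86), np.int64(94)), (np.int64(682), np.int64(221), np.int64(10)), (np.int64(687), np.int64(213), np.int64(12))]
144 204 [(np.int64(592), np.int64(101), np.int64(82)), (np.int64(589), np.int64(80), np.int64(94)), (np.int64(600), np.int64(89), np.int64(86)), (np.int64(608), np.int64(91), np.int64(83)), (np.int64(152), np.int64(-812), np.int64(639)), (np.int64(680), np.int64(201), np.int64(12))]
146 216 [(np.int64(593), np.int64(103), np.int64(73)), (np.int64(596), np.int64(94), np.int64(77)), (np.int64(603), np.int64(95), np.int64(75)), (np.int64(609), np.int64(92), np.int64(75)), (np.int64(667), np.int64(190), np.int64(12)), (np.int64(675
[... 2093 characters left out ...]
(64)), (np.int64(578), np.int64(44), np.int64(50)), (np.int64(583), np.int64(39), np.int64(51)), (np.int64(591), np.int64(40), np.int64(49)), (np.int64(596), np.int64(37), np.int64(49))]
164 324 [(np.int64(563), np.int64(40), np.int64(49)), (np.int64(558), np.int64(16), np.int64(63)), (np.int64(564), np.int64(14), np.int64(63)), (np.int64(569), np.int64(11), np.int64(63)), (np.int64(574), np.int64(7), np.int64(64)), (np.int64(580), np.int64(5), np.int64(64))]
clock: 15.88
eef_pos: [606.7, 102.3, 37.1]
ee_rot: [0.879, -0.478, 0.001, -0.0]
ft_force: [-5.4, -0.5, 18.6]
width: 0.3
grasp_force: 8.9
Mz 0.002 +- 0.009 F [-5.6 -0.2 17.7] t 16.07 p [606.7 102.3  37.1] yaw -0.996 j6 -2.11 w -0.1 g 8.8
```

Contact force at TCP z 37.3 shows the shut tips resting on the stud's top (z 48). So the tips stand about 10 mm behind the reported TCP, and I have to go lower. First I check the knuckles' clearance to the cradle top from the depth.

```bash
python3 - <<'E'
from h import *
s=pickle.load(open('/tmp/side.pkl','rb')); C=cloud(s)
ax=np.array([606.5,102.3]); d=np.array([np.cos(-.996-np.pi/2),np.sin(-.996-np.pi/2)])
v,u=np.mgrid[118:156,236:272]; Q=C[v,u].reshape(-1,3); q=Q[:,:2]-ax; r=np.hypot(*q.T); m=(r<90)&(Q[:,2]>42)&(Q[:,2]<170)&(s['pixels'][v,u].reshape(-1,3).max(1)<70)
a=q@d;b=q@np.array([-d[1],d[0]])
for z in range(45,165,8):
    k=m&(abs(Q[:,2]-z)<4)
    if k.sum()>2: print(z,'n',k.sum(),'jaw-axis %.0f..%.0f'%tuple(np.percentile(a[k],[3,97])),'across %.0f..%.0f'%tuple(np.percentile(b[k],[3,97])))
E
python3 -m inch '[[1,[0,0,-0.7],[0,0,0]],[-0.4,[0,0,-0.5],[0,0,0]],[-0.4,[0,0,0],[0,0,0]],[-0.4,[0,0,0],[0,0,0]],[-0.4,[0,0,0],[0,0,0]]]'
python3 -c "
from h import *
to(606.2,102.3,30,-1.0)"
```

```text
53 n 4 jaw-axis 5..11 across -4..5
61 n 11 jaw-axis 3..14 across -4..9
69 n 11 jaw-axis 1..15 across -4..9
77 n 13 jaw-axis 4..14 across -6..11
85 n 9 jaw-axis 4..13 across -6..12
93 n 18 jaw-axis -17..30 across -10..14
101 n 36 jaw-axis -34..36 across -9..13
109 n 29 jaw-axis -37..43 across -4..13
117 n 45 jaw-axis -45..48 across -8..17
125 n 46 jaw-axis -44..55 across -7..16
133 n 56 jaw-axis -55..61 across -9..17
141 n 56 jaw-axis -50..62 across -8..20
149 n 46 jaw-axis -34..48 across -1..20
157 n 48 jaw-axis -17..42 across -8..19
clock: 16.7
eef_pos: [606.3, 102.3, 47.6]
ee_rot: [0.879, -0.478, -0.0, 0.0]
ft_force: [-0.4, 0.8, -0.0]
width: 59.3
grasp_force: 0.0
t 16.7 p [606.3 102.3  47.6] yaw -0.9959 tilt [-0.  0. -1.] j [ 0.03  0.51 -0.14  0.92 -0.   -2.11] F [-0.4  0.8 -0. ] M [-0.02  0.02 -0.  ] w 59.3 g 0.0
shift cm tool [-0.01  0.01  1.76] turn z deg 0.24
```

Clear: the fingers are narrow up to about 42 mm above the tips. Descending to TCP z about 14.

```bash
python3 -m inch '[[-0.4,[0,0,1],[0,0,0]],[-0.4,[0,0,0.8],[0,0,0]],[-0.4,[0,0,0],[0,0,0]]]'
python3 -m inch '[[-0.4,[0,0,0.8],[0,0,0]],[-0.4,[0,0,0.6],[0,0,0]],[-0.4,[0,0,0],[0,0,0]]]'
python3 -c "
from h import *
to(606.2,102.3,14,-1.0)"
```

```text
clock: 17.08
eef_pos: [605.9, 102.3, 28.8]
ee_rot: [0.879, -0.478, -0.001, 0.0]
ft_force: [-0.3, 0.0, -0.5]
width: 59.4
grasp_force: 0.0
clock: 17.45
eef_pos: [606.1, 102.3, 15.3]
ee_rot: [0.879, -0.478, -0.0, 0.0]
ft_force: [0.6, 0.1, 0.7]
width: 59.8
grasp_force: 0.0
t 17.45 p [606.1 102.3  15.3] yaw -0.9959 tilt [-0.     0.001 -1.   ] j [ 0.03  0.54 -0.18  0.85  0.   -2.11] F [0.6 0.1 0.7] M [ 0.01  0.02 -0.  ] w 59.8 g 0.0
shift cm tool [ 0.   -0.01  0.13] turn z deg 0.24
```

```bash
python3 -m inch '[[1,[0,0,0.1],[0,0,0]],[1,[0,0,0],[0,0,0]],[1,[0,0,0],[0,0,0]],[1,[0,0,0],[0,0,0]]]' 25
python3 -c "
from h import *
avg()"
```

```text
clock: 17.95
eef_pos: [606.5, 102.2, 15.1]
ee_rot: [0.879, -0.478, 0.0, 0.0]
ft_force: [-2.1, -0.8, 4.1]
width: 39.0
grasp_force: 25.1
Mz 0.019 +- 0.005 F [-2.3 -1.3  5.3] t 18.35 p [606.5 102.3  15. ] yaw -0.996 j6 -2.11 w 38.9 g 25.2
```

```bash
python3 -m inch '[[1,[0,0,-0.1],[0,0,10]],[1,[0,0,0.011],[0,0,10]],[1,[0,0,0.011],[0,0,10]],[1,[0,0,0.011],[0,0,10]],[1,[0,0,0],[0,0,0]]]'
python3 -c "
from h import *
avg()"
python3 -m inch '[[1,[0,0,0.011],[0,0,10]],[1,[0,0,0.011],[0,0,10]],[1,[0,0,0.011],[0,0,10]],[1,[0,0,0.011],[0,0,10]],[1,[0,0,0.011],[0,0,10]]]' >/dev/null
python3 -m inch '[[1,[0,0,0.011],[0,0,10]],[1,[0,0,0.011],[0,0,10]],[1,[0,0,0.011],[0,0,10]],[1,[0,0,0.011],[0,0,10]],[1,[0,0,0],[0,0,0]]]'
python3 -c "
from h import *
avg()"
```

```text
clock: 18.98
eef_pos: [606.7, 102.3, 15.0]
ee_rot: [-0.663, 0.749, 0.0, 0.0]
ft_force: [4.1, -0.8, -9.4]
width: 38.4
grasp_force: 27.0
Mz -0.015 +- 0.013 F [  5.4  -0.5 -12.8] t 19.38 p [606.6 102.3  15.1] yaw -1.690 j6 -1.42 w 38.7 g 26.9
clock: 20.62
eef_pos: [607.1, 101.8, 14.1]
ee_rot: [0.061, 0.998, -0.0, 0.0]
ft_force: [7.2, -3.4, -13.6]
width: 38.3
grasp_force: 26.9
Mz 0.015 +- 0.014 F [  7.6  -3.8 -15.1] t 21.02 p [607.1 101.8  14.1] yaw 3.022 j6 0.15 w 38.4 g 26.9
```

```bash
python3 -m inch '[[1,[0,0,0.07],[0,0,10]],[1,[0,0,0.011],[0,0,10]],[1,[0,0,0.011],[0,0,10]],[1,[0,0,0.011],[0,0,10]],[1,[0,0,0],[0,0,0]]]'
python3 -c "
from h import *
avg(10)"
python3 -m inch '[[1,[0,0,0.011],[0,0,10]],[1,[0,0,0.011],[0,0,10]],[1,[0,0,0.011],[0,0,10]],[1,[0,0,0],[0,0,0]]]'
python3 -c "
from h import *
avg(10)"
```

```text
clock: 21.65
eef_pos: [607.0, 101.5, 13.5]
ee_rot: [0.399, 0.917, -0.001, 0.001]
ft_force: [6.2, -6.2, -8.8]
width: 38.7
grasp_force: 27.4
Mz -0.013 +- 0.010 F [ 5.2 -5.9 -8. ] t 22.15 p [607.  101.5  13.5] yaw 2.324 j6 0.85 w 38.2 g 27.4
clock: 22.65
eef_pos: [606.8, 101.4, 13.2]
ee_rot: [0.623, 0.782, -0.001, 0.001]
ft_force: [4.1, -6.3, -6.2]
width: 38.9
grasp_force: 27.5
Mz -0.026 +- 0.010 F [ 3.9 -6.6 -7. ] t 23.15 p [606.8 101.4  13.1] yaw 1.800 j6 1.38 w 38.7 g 27.5
```

```bash
for i in 1; do python3 -m inch '[[1,[0,0,0.02],[0,0,10]],[1,[0,0,0.02],[0,0,10]],[1,[0,0,0],[0,0,0]]]' >/dev/null; done
python3 -c "
from h import *
avg(6)"
python3 -m inch '[[1,[0,0,0.011],[0,0,10]],[1,[0,0,0.011],[0,0,10]],[1,[0,0,0],[0,0,0]]]' >/dev/null
python3 -c "
from h import *
avg(6)"
```

```text
Mz -0.032 +- 0.008 F [ 2.6 -6.7 -4.2] t 23.82 p [606.6 101.4  12.8] yaw 1.451 j6 1.72 w 38.4 g 27.7
Mz -0.012 +- 0.009 F [ 1.3 -6.8 -4. ] t 24.50 p [606.5 101.4  12.6] yaw 1.102 j6 2.07 w 38.6 g 27.8
```

```bash
python3 -m inch '[[1,[0,0,0.011],[0,0,10]],[1,[0,0,0.011],[0,0,10]],[1,[0,0,0],[0,0,0]]]' >/dev/null
python3 -c "
from h import *
avg(6)"
python3 -m inch '[[1,[0,0,0.011],[0,0,10]],[1,[0,0,0.011],[0,0,10]],[1,[0,0,0],[0,0,0]]]' >/dev/null
python3 -c "
from h import *
avg(6)"
```

```text
Mz 0.008 +- 0.011 F [ 1.2 -5.5 -2.8] t 25.18 p [606.3 101.5  12.4] yaw 0.753 j6 2.42 w 38.3 g 27.8
Mz 0.091 +- 0.007 F [-0.7 -5.4 -1. ] t 25.85 p [606.3 101.7  12.3] yaw 0.405 j6 2.77 w 38.6 g 28.0
```

```bash
python3 -m inch '[[1,[0,0,0.005],[0,0,8]],[1,[0,0,0],[0,0,0]],[1,[0,0,0],[0,0,0]]]' >/dev/null
python3 -c "
from h import *
avg(10)"
```

```text
Mz 0.147 +- 0.007 F [-0.8 -5.3 -0.5] t 26.73 p [606.2 101.7  12.2] yaw 0.266 j6 2.91 w 38.4 g 28.0
```

```bash
python3 -m inch '[[1,[0,0,0],[0,0,5]],[1,[0,0,0],[0,0,0]],[1,[0,0,0],[0,0,0]]]' >/dev/null
python3 -c "
from h import *
avg(10)"
```

```text
Mz 0.169 +- 0.009 F [-0.3 -5.3 -0.6] t 27.60 p [606.3 101.8  12.2] yaw 0.179 j6 3.00 w 38.3 g 28.0
```

```bash
python3 -m inch '[[-0.2,[0,0,0],[0,0,0]],[-0.2,[0,0,0],[0,0,0]],[-0.2,[0,0,0],[0,0,0]]]'
python3 -m inch '[[-0.2,[0,0,-2],[0,0,0]],[-0.2,[0,0,-4],[0,0,0]],[-0.2,[0,0,-5],[0,0,0]],[-0.2,[-4,4.4,0],[0,0,0]],[-0.2,[-4,4.4,0],[0,0,0]]]'
python3 -m inch '[[-0.2,[-2,4,0],[0,0,0]],[-0.2,[0,4,0],[0,0,0]],[-0.2,[0,0,0],[0,0,0]]]'
python3 -c "
from h import *
to(606,102,120,0)
c=cam('top'); cv2.imwrite('pics/t4.png',cv2.resize(c['pixels'][80:220,115:315,::-1],(800,560),interpolation=cv2.INTER_CUBIC))"
```

```text
clock: 27.98
eef_pos: [606.5, 102.4, 12.2]
ee_rot: [0.996, 0.087, 0.0, -0.0]
ft_force: [0.1, 0.3, 0.6]
width: 51.2
grasp_force: 0.0
clock: 28.6
eef_pos: [542.5, 1.1, 122.6]
ee_rot: [0.996, 0.088, 0.001, 0.0]
ft_force: [1.2, -1.0, 0.5]
width: 50.9
grasp_force: 0.0
clock: 28.98
eef_pos: [537.3, -82.6, 122.2]
ee_rot: [0.996, 0.086, 0.0, 0.0]
ft_force: [-0.4, 0.8, 0.3]
width: 50.7
grasp_force: 0.0
t 28.98 p [537.3 -82.6 122.2] yaw 0.1713 tilt [ 0.001  0.    -1.   ] j [-0.3   0.34 -0.21  1.02 -0.    2.67] F [-0.4  0.8  0.3] M [ 0.01 -0.02 -0.05] w 50.7 g 0.0
shift cm tool [  9.92 -17.02   0.22] turn z deg 9.81
```

View pics/t4.png

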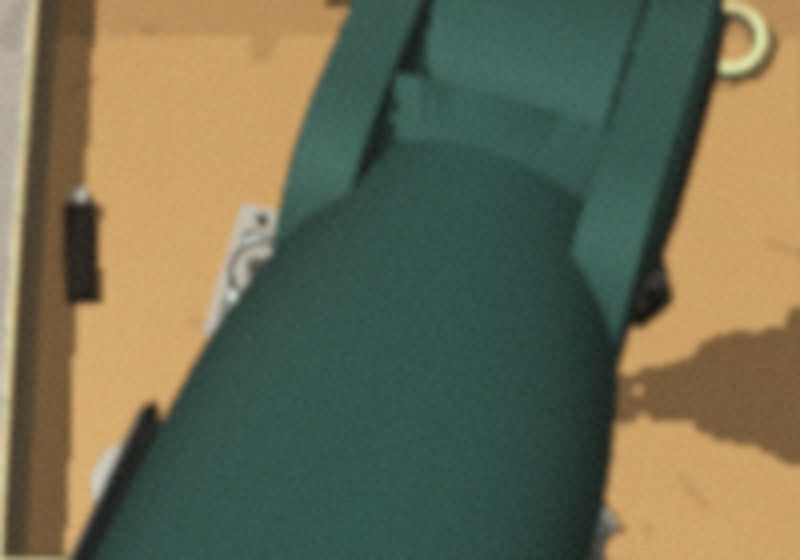

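The arm hides the mount in this last view; only the plate's edge at (245,265) shows. That was also my eleventh picture, one over the limit of ten, so I view no more. The foot was home before tightening, the guides and stop hold it, and the torque rise showed contact. I hand in.

```bash
python3 -c "
from plant import env
print(env.hand_in())"
```

```text
the job is handed in; nothing more can be done
None
```

I handed the job in at about 29 s; no verdict came back. The cradle's foot is home against the stop, the nut is turned about 290° and, by the torque rise, clamps at roughly 13–15 N, the robot is clear, but the final state was not seen (arm in the way) and I viewed 11 pictures instead of 10.

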